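Release the latched lamp key

TASK

One of the four white lamp keys on the grey control box has been left latched down. With the fingertips, tap each of the four keys lightly, one after the other from the yellow-striped end of the row to the other end, to find the latched one; then press that key right down and let it spring up, so that all four keys stand fully up. Do not press any of the other keys right down, do not pick anything up, and leave the things on and around the box where they are.

Things in the scene. Friction and masses are not known exactly. Their poses are not given: they have to be found in the camera images.
- console: grey lamp control box, fixed, 170 (x) x 290 (y) x 50 mm high. Origin: centre of its underside, on the table; x to its rear (away from the robot), y along the key row to the end with the yellow stripe (robot's left), z up. The four white keys stand in a row along y, 35 mm in front of its centre line; a black mat with two loose things covers the rear half
- place1 (a point): place 1 in the key row, counted from the yellow-striped end: the centre of the top of a key that stands fully up there, 66 mm above the table. Neighbouring places are 55 mm apart; axes as for the box
- place2 (a point): place 2 in the key row, counted from the yellow-striped end: the centre of the top of a key that stands fully up there, 66 mm above the table. Neighbouring places are 55 mm apart; axes as for the box
- place3 (a point): place 3 in the key row, counted from the yellow-striped end: the centre of the top of a key that stands fully up there, 66 mm above the table. Neighbouring places are 55 mm apart; axes as for the box
- place4 (a point): place 4 in the key row, counted from the yellow-striped end: the centre of the top of a key that stands fully up there, 66 mm above the table. Neighbouring places are 55 mm apart; axes as for the box
- cap_a: white square key cap, 34 x 34 mm, one of four identical ones that swap places. Origin: centre of its upper face, axes as the box's. Up, its face is 16 mm above the box; it gives from 1.5 N, meets the bottom 8 mm down at about 5 N, and springs back up. The latched key rests 4 mm low, firm below 2 N; pressed on to the bottom with 6 to 20 N and let go, it springs up
- cap_b: white square key cap, 34 x 34 mm, one of four identical ones that swap places. Origin: centre of its upper face, axes as the box's. Up, its face is 16 mm above the box; it gives from 1.5 N, meets the bottom 8 mm down at about 5 N, and springs back up. The latched key rests 4 mm low, firm below 2 N; pressed on to the bottom with 6 to 20 N and let go, it springs up
- cap_c: white square key cap, 34 x 34 mm, one of four identical ones that swap places. Origin: centre of its upper face, axes as the box's. Up, its face is 16 mm above the box; it gives from 1.5 N, meets the bottom 8 mm down at about 5 N, and springs back up. The latched key rests 4 mm low, firm below 2 N; pressed on to the bottom with 6 to 20 N and let go, it springs up
- cap_d: white square key cap, 34 x 34 mm, one of four identical ones that swap places. Origin: centre of its upper face, axes as the box's. Up, its face is 16 mm above the box; it gives from 1.5 N, meets the bottom 8 mm down at about 5 N, and springs back up. The latched key rests 4 mm low, firm below 2 N; pressed on to the bottom with 6 to 20 N and let go, it springs up
- cork_block: a cork sanding block, 35 x 60 x 25 mm, lying on the rubber mat on the rear (far) half of the box's top; loose, not part of the job, to be left alone
- paint_pot: a small red paint jar with white cap, 34 mm diameter, 45 mm high, standing on the rubber mat on the rear half of the box's top; loose, not part of the job, to be left alone
- orange_bottle: a yellow paint bottle with orange cap, 48 mm diameter, 110 mm high, standing on the table beyond the yellow-striped end of the box; loose, not part of the job, to be left alone
- mug: a white ceramic mug, 76 mm diameter, 85 mm high, standing on the table beyond the other end of the box; loose, not part of the job, to be left alone
- brush: a paint brush lying on the table to the robot's left; loose, not part of the job, to be left alone
- tin: a steel tin, 72 mm diameter, 90 mm high, on the table to the robot's right; loose, not part of the job, to be left alone
- oak_sample: a wooden sample block, 90 x 60 x 18 mm, lying on the table to the robot's right; loose, not part of the job, to be left alone

How it is judged (in metres and radians):
On the way, in this order (a step that is already met when the one before it is completed fails the run):
1. the key in place 1 from the yellow-striped end has been tapped with the fingers (more than 0.5 N) (((contact force between the fingers and cap_a above 0.5 N and horizontal distance between cap_a and place1 below 0.02 m) or (contact force between the fingers and cap_b above 0.5 N and horizontal distance between cap_b and place1 below 0.02 m) or (contact force between the fingers and cap_c above 0.5 N and horizontal distance between cap_c and place1 below 0.02 m) or (contact force between the fingers and cap_d above 0.5 N and horizontal distance between cap_d and place1 below 0.02 m))), for 0.02 s.
2. the key in place 2 from the yellow-striped end has been tapped with the fingers (more than 0.5 N) (((contact force between the fingers and cap_a above 0.5 N and horizontal distance between cap_a and place2 below 0.02 m) or (contact force between the fingers and cap_b above 0.5 N and horizontal distance between cap_b and place2 below 0.02 m) or (contact force between the fingers and cap_c above 0.5 N and horizontal distance between cap_c and place2 below 0.02 m) or (contact force between the fingers and cap_d above 0.5 N and horizontal distance between cap_d and place2 below 0.02 m))), for 0.02 s.
3. the key in place 3 from the yellow-striped end has been tapped with the fingers (more than 0.5 N) (((contact force between the fingers and cap_a above 0.5 N and horizontal distance between cap_a and place3 below 0.02 m) or (contact force between the fingers and cap_b above 0.5 N and horizontal distance between cap_b and place3 below 0.02 m) or (contact force between the fingers and cap_c above 0.5 N and horizontal distance between cap_c and place3 below 0.02 m) or (contact force between the fingers and cap_d above 0.5 N and horizontal distance between cap_d and place3 below 0.02 m))), for 0.02 s.
4. the key in place 4 from the yellow-striped end has been tapped with the fingers (more than 0.5 N) (((contact force between the fingers and cap_a above 0.5 N and horizontal distance between cap_a and place4 below 0.02 m) or (contact force between the fingers and cap_b above 0.5 N and horizontal distance between cap_b and place4 below 0.02 m) or (contact force between the fingers and cap_c above 0.5 N and horizontal distance between cap_c and place4 below 0.02 m) or (contact force between the fingers and cap_d above 0.5 N and horizontal distance between cap_d and place4 below 0.02 m))), for 0.02 s.
5. the latched key has been pressed and has sprung up (only after all four were tapped) (z of cap_a in the frame of console above 0.0645 m), for 0.2 s.
At the end, for the whole second after the job is handed in: all four keys stand fully up (within 1.5 mm of their top position, face 66 mm above the table), the bystanders at rest (z of each of cap_a, cap_b, cap_c, cap_d in the frame of console above 0.0645 m and linear speed of each of cork_block, paint_pot, orange_bottle, mug, brush, tin, oak_sample below 0.02 m/s); the robot touches nothing.
It fails at once if a key that was not latched is pushed more than 6 mm down (z of any of cap_b, cap_c, cap_d in the frame of console below 0.06 m).
It fails at once if a bystander is lifted, carried or shoved by more than 15 mm, or tipped (distance of any of cork_block, paint_pot, orange_bottle, mug, brush, tin, oak_sample from where it was at the start of the episode above 0.015 m or angle between any of paint_pot, orange_bottle, mug, tin's own z axis and vertical above 0.35 rad).
It also fails if it takes over 48 s, if anything falls off the work surface, if the arm or the gripper's body presses on something with over 40 N, if the wrist force passes 120 N, or if a joint passes its speed limit or range.

ROBOT

A 6-joint arm with a two-finger parallel gripper is mounted at the origin on the work surface. World frame = base frame: x ahead of the robot, y to its left, z up, the work surface at z = 0. Lengths are in mm, angles in rad, forces in N, time in s.
With the tool pointing down it reaches from about 350 to 875 mm from the base axis. Payload 4.2 kg.
Tool frame: the origin (TCP) lies midway between the tips of the shut fingers; the grasp point (between the pads) lies 19 mm behind it (arm.grip_depth is the distance from the TCP to the grasp point, in mm); z points along the fingers, x is the direction in which the jaws open and shut, and the axes are right-handed (so a half turn about z gives the same grasp; the last joint's range is limited). The gripper opens to 85 mm and grips with 20 to 120 N. Pads are 22 mm wide; open, the fingers measure 114 mm over their backs; the gripper's body (76 mm by 85 mm) begins 54 mm behind the grasp point. The pads swing forward as they close: fully open they stand 13 mm farther back than shut.
Start: joints at [1.473, 0.385, 0.008, 0, -1.194, -0.259], TCP at [218.266, 585.627, 231.312] pointing down, gripper open.
Joint ranges: [-3.14, 3.14], [-1.21, 2.06], [-1.07, 1.41], [-3.16, 2.05], [-2.99, -0.16], [-3.1, 3.1]. Speed limits (rad/s): [2.79, 2.79, 3.14, 3.14, 3.14, 3.14].

INTERFACE

Orientations are given as a unit quaternion [x, y, z, w].
In Python, from bench import arm, eyes, find_in, silhouettes gives the robot as it stands. The module is installed in compiled form; this text tells all that it offers.
- The arm moves only by the tool play_rows, never from a script. Its arguments are lists of equal length, an entry for each row: "offset": the shift along the world's x, y, z in mm, a list of three; "turn": the turn about the world's z in rad. In form: {"offset": [[x, y, z], ...], "turn": [turn, ...]}. A call has 1 to 12 rows; each row shifts and turns the pose as measured when the row begins; what a row does not reach is not made up. A row lasts 1/10 s, in which the tool goes at most 50 mm and 8.59 degrees, less where a joint would pass 70% of its speed; a pose out of reach is approached as far as the arm can. A call is refused whole if a number of a shift passes 50 or a number of a turn 0.15, either way. A call with a gripper value outside its range is refused whole. "grip" is the gripper's target within -1 to 1 (fully open at 1, half-way at 0, shut at -1), set as the call begins (left out, the last holds). The fingers move at their own pace and stop on an object; the grip force is fixed at half the most. Time passes only in rows, so rows that do not move let the fingers close. It gives the time, the measured TCP pose, the force and the opening at its end, in the units of the state.
- arm.read_state(): the state, without advancing time (a new reading comes with each control period).
- eyes.get_image(name): name is "scene" or "side" or "wrist"; returns (picture, depth): 420x560x3 uint8, red, green, blue; 420x560 float32, mm along the optical axis (not along the pixel's ray), 0 where there is no reading.
- eyes.camera_params(name): a dict with "camera_matrix" (3x3 intrinsics, pixels), "camera_from_world" (4x4, takes a point from world to camera coordinates). Camera axes: x right, y down, z forward; pixel columns grow to the right and rows downward; lengths in mm; the calibration is good to about 2 mm. A picture is of the moment at which its call begins: read the wrist's pose just before it. camera_params takes no time and is no camera call; for the wrist camera it gives the pose at the moment of the call.
- arm.job_done(): hands the job in, once; it reports no verdict.
Trained networks look in the newest picture that a camera, given by its name, has taken for a name from the list of things; names that differ only in an ending like _2 or _b are one class to them, and where a whole thing is asked for, a point or a joint stands for the part that bears it (a point fixed in the world has none). Each returns a list of dicts, best first, with "score" (0 to 1); they miss things now and then, are a little off and sometimes report something else, mostly with a low value. They report only what shows in the picture. A call takes as long as a camera call.
- find_in(camera, query): "bbox" ([centre column, centre row, width, height] in pixels, round what is visible of it).
- silhouettes(camera, query): "mask" (420x560 bool, what is visible of it) and "bbox" ([centre column, centre row, width, height] in pixels, round what is visible of it).
The state is a dict: "clock": time; "joints": joint angles; "joint_vel": joint speeds; "joint_efforts": joint torques, N m; "position": TCP position; "ee_rot": TCP orientation; "contact_force": force on the tool from outside, world axes, zero at the start; "wrist_torque": the same for the moment, N m; "gripper_width": finger opening in mm.
Only numpy, scipy, OpenCV 4.12 (cv2) and the standard library are available. Lean on these libraries where they do the work, as an engineer would, in place of code of your own. Each camera call takes 0.05 s, during which the arm holds its last target. There are 200 camera calls.

## Working session

There is one attempt and no reset: what is moved stays moved. The work goes in short steps, Python scripts to look and compute and a tool call to move; the robot and the scene stay as the last step left them, time stands still between calls to the robot, and variables do not carry over. Pictures are saved under pics/ and viewed, on a budget of 10 in all, crops included, one or two more only if the job needs it, and the job is handed in when it is done.

Besides the shell and the picture viewer there is one more tool, called after "Emit:" as name(argument=value, ...) on one line, values as JSON. play_rows: Moves the arm, as the interface text tells. Its arguments: {"type":"object","properties":{"offset":{"type":"array","items":{"type":"array","items":{"type":"number"}}},"turn":{"type":"array","items":{"type":"number"}},"grip":{"type":"number"}},"required":["offset","turn"]}

```bash
mkdir -p pics; cat > h.py <<'E'
import numpy as np, cv2
from bench import arm, eyes, find_in, silhouettes
def world(cam,u,v,d,P=None):
    P=P or eyes.camera_params(cam); K=np.array(P["camera_matrix"]);T=np.linalg.inv(np.array(P["camera_from_world"]))
    u,v,d=map(lambda a:np.asarray(a,float),(u,v,d))
    p=np.stack([(u-K[0,2])/K[0,0]*d,(v-K[1,2])/K[1,1]*d,d,np.ones_like(d)],-1)
    return (p@T.T)[...,:3]
E
python3 - <<'E'
from h import *
s=arm.read_state();print(s)
ims=[]
for c in("scene","side"):
    im,d=eyes.get_image(c);ims.append(im[...,::-1])
    for q in("console","cap_a"):
        for m in silhouettes(c,q)[:5]:
            v,u=np.nonzero(m["mask"]&(d>0)); w=world(c,u,v,d[v,u])
            print(c,q,round(m["score"],2),np.round(m["bbox"]),np.median(w,0).round(1),np.percentile(w,2,axis=0).round(),np.percentile(w,98,axis=0).round())
cv2.imwrite("pics/1.png",ims[0]);cv2.imwrite("pics/2.png",ims[1])
E
```

```text
{'clock': 0.0, 'joints': array([ 1.47259282e+00,  3.85558756e-01,  6.60571574e-03, -5.02589884e-04,
       -1.19401703e+00, -2.58615379e-01]), 'joint_vel': array([-7.81102481e-05,  1.76654516e-04, -1.20569756e-03, -2.66448225e-04,
       -6.69569059e-04, -1.68187647e-03]), 'joint_efforts': array([-6.36991135e-04, -3.92296994e+01,  1.88398129e+01,  4.18606237e+00,
       -4.60223542e-03, -4.99393678e-06]), 'position': array([218.07625228, 585.08089147, 230.21186818]), 'ee_rot': array([-5.70320172e-01,  8.21421734e-01, -6.76246318e-04, -8.82348093e-04]), 'contact_force': array([-0.12435354, -0.34454394, -0.24837162]), 'wrist_torque': array([0.01115784, 0.02430335, 0.00938023]), 'gripper_width': 85.26799462363189}
scene console 0.91 [289. 239. 135.  87.] [575.1  -3.9  50.3] [ 452. -123.    9.] [618. 158.  55.]
scene cap_a 0.68 [292. 216.  18.  14.] [500.2  43.9  65.1] [480.  31.  53.] [513.  64.  70.]
scene cap_a 0.52 [272. 222.  18.  16.] [500.3 -10.5  65.4] [480. -24.  53.] [514.   9.  70.]
scene cap_a 0.46 [256. 230.  16.  16.] [502.8 -63.1  66.3] [485. -78.  56.] [515. -47.  69.]
scene cap_a 0.44 [310. 212.  16.  16.] [497.9 102.2  62. ] [479.  86.  53.] [511. 121.  66.]
side console 0.84 [301. 214.  75.  58.] [514.  -43.5  49.9] [ 442. -125.    8.] [610. 157.  55.]
side cap_a 0.57 [288. 211.  14.  11.] [490.5 -14.8  65.2] [478. -25.  54.] [509.   6.  69.]
side cap_a 0.56 [282. 199.  12.   8.] [491.9  40.7  64.1] [476.  29.  54.] [509.  72.  69.]
side cap_a 0.48 [292. 215.  12.   9.] [492.7 -68.2  65.4] [478. -81.  55.] [509. -48.  69.]
```

View pics/1.png

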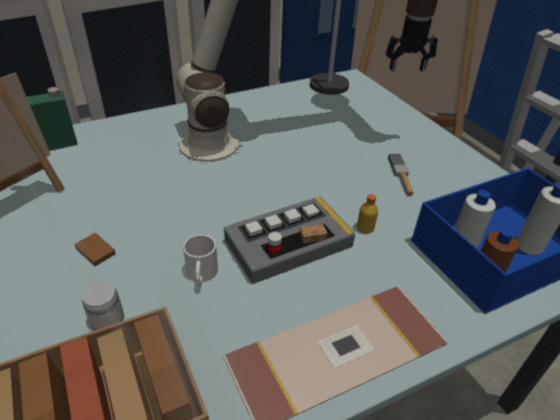

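View pics/2.png

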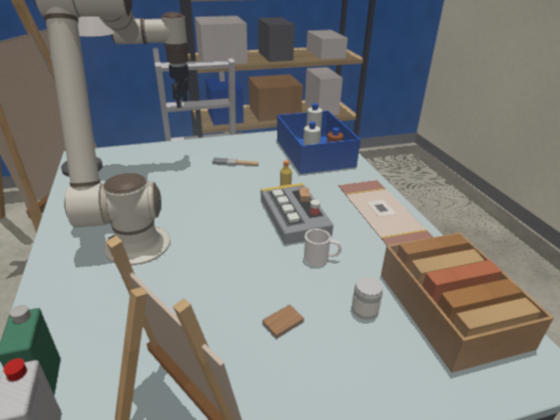

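The scene shows the keys at about (310,212), (292,216), (272,222) and (256,230), with the yellow stripe at (333,215). In world coordinates that is x≈498 and y≈100, 45, -10, -64. The bottle is at (368,214). Key 1 reads about 4 mm low. I'll move above the row with the gripper shut.

Emit:
play_rows(offset=[[22,-44,0],[22,-44,0],[22,-44,0],[22,-44,0],[22,-44,0],[22,-44,0],[22,-44,0],[22,-44,0],[22,-44,0],[22,-44,0],[22,-44,0],[22,-44,0]], turn=[0.03,0.03,0.03,0.03,0.03,0.03,0.03,0.03,0.03,0.03,0.03,0.03], grip=-1)

```text
clock: 1.5
position: [481.4, 49.7, 231.1]
ee_rot: [0.718, -0.696, 0.001, -0.003]
contact_force: [1.6, 0.7, 0.2]
gripper_width: -0.0
```

```bash
python3 - <<'E'
from h import *
P=eyes.camera_params("wrist");im,d=eyes.get_image("wrist")
s=arm.read_state();print(s["position"],s["contact_force"],2*np.arctan2(s["ee_rot"][1],s["ee_rot"][0]))
for q in("cap_a","console"):
    for m in silhouettes("wrist",q)[:6]:
        mk=cv2.erode(m["mask"].astype(np.uint8),np.ones((3,3)))>0
        v,u=np.nonzero(mk&(d>0)); w=world("wrist",u,v,d[v,u],P)
        if q=="cap_a": z=np.percentile(w[:,2],80); w=w[abs(w[:,2]-z)<2.5]
        print(q,round(m["score"],2),np.round(m["bbox"]),w.mean(0).round(1),np.percentile(w,1,axis=0).round(),np.percentile(w,99,axis=0).round(),cv2.minAreaRect(w[:,:2].astype(np.float32)))
cv2.imwrite("pics/3.png",im[...,::-1])
E
```

```text
[483.48321832  44.46444329 230.90031929] [ 3.50075433 -1.87019885  1.04041545] -1.5449554690942728
cap_a 0.67 [343. 179.  38.  42.] [495.1  -4.8  65.2] [479. -21.  63.] [510.  11.  67.] ((494.8478698730469, -4.913045883178711), (32.273681640625, 32.64189147949219), 0.26915180683135986)
cap_a 0.65 [215. 179.  47.  41.] [492.4 103.8  61.3] [477.  88.  60.] [508. 120.  63.] ((492.30877685546875, 103.87879943847656), (31.819332122802734, 32.67079544067383), 1.8901991844177246)
cap_a 0.58 [280. 180.  43.  45.] [493.6  49.4  65.2] [477.  34.  64.] [509.  65.  67.] ((493.4681091308594, 49.34040069580078), (32.52915573120117, 31.394855499267578), 1.8410112857818604)
cap_a 0.55 [410. 178.  47.  48.] [496.7 -59.2  65.1] [481. -75.  63.] [512. -44.  67.] ((496.07159423828125, -59.3332633972168), (32.503326416015625, 32.832340240478516), 1.6224957704544067)
console 0.81 [314. 130. 356. 205.] [538.8  24.2  49.9] [ 448. -116.   47.] [611. 163.  53.] ((529.243896484375, 31.543853759765625), (168.1609344482422, 303.8210754394531), 1.9075077772140503)
```

View pics/3.png

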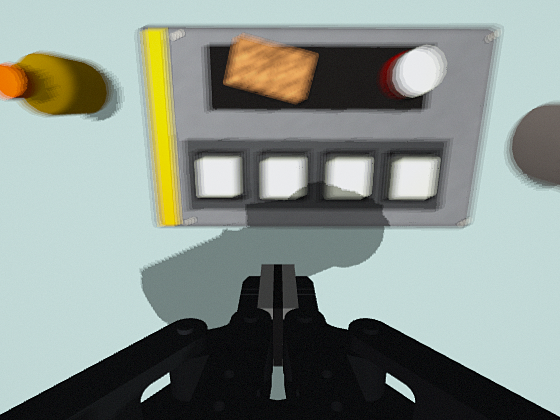

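The wrist picture shows the four caps at (219,175), (284,177), (349,177) and (414,177). The image is motion-blurred because the arm was still settling. Key 1 again reads 4 mm low. I'll measure once more now that the arm is still.

```bash
python3 - <<'E'
from h import *
P=eyes.camera_params("wrist");im,d=eyes.get_image("wrist")
s=arm.read_state();print(s["position"],s["contact_force"],2*np.arctan2(s["ee_rot"][1],s["ee_rot"][0]))
for m in silhouettes("wrist","cap_a")[:6]:
        v,u=np.nonzero(m["mask"]&(d>0)); w=world("wrist",u,v,d[v,u],P)
        z=np.percentile(w[:,2],80); w=w[abs(w[:,2]-z)<2]
        print(round(m["score"],2),np.round(m["bbox"]),w.mean(0).round(1),cv2.minAreaRect(w[:,:2].astype(np.float32)))
for i in range(3): eyes.get_image("side"); s=arm.read_state();print(s["clock"],s["position"],s["contact_force"])
E
```

```text
[480.98565768  50.38654871 230.43643863] [ 0.26172687  0.50653299 -0.29637742] -1.544653260984624
0.88 [214. 180.  47.  40.] [491.7 104.2  61.3] ((491.33563232421875, 104.24978637695312), (32.954132080078125, 33.37353515625), 1.107921838760376)
0.77 [279. 178.  43.  44.] [493.3  49.2  65.2] ((492.96600341796875, 49.14860534667969), (33.383277893066406, 32.39262390136719), 2.1580936908721924)
0.55 [343. 178.  43.  44.] [494.6  -5.3  65.1] ((494.30560302734375, -5.228855133056641), (33.26336669921875, 33.79533004760742), 1.1347681283950806)
1.8 [480.58404212  52.12461009 230.5844651 ] [ 0.1241816  -0.09696459  0.45527437]
1.85 [480.49796932  52.54655292 230.68731403] [-0.50160289 -0.54573933 -0.6928452 ]
1.9 [480.48957214  52.82124516 230.74108647] [-0.03490005 -0.1945204   0.03361431]
```

Emit:
play_rows(offset=[[4,16,-30],[4,17,-30],[4,17,-30],[0,0,-30],[0,0,-25],[0,0,0],[0,0,0],[0,0,0]], turn=[0,0,0,0,0,0,0,0])

```text
clock: 2.7
position: [492.1, 116.2, 86.3]
ee_rot: [0.726, -0.688, 0.003, -0.008]
contact_force: [0.1, 0.3, -0.5]
gripper_width: 0.1
```

Emit:
play_rows(offset=[[0,-8,-4],[0,-3,-4],[0,0,-3],[0,0,0]], turn=[0,0,0,0])

```text
clock: 3.1
position: [494.1, 105.2, 78.4]
ee_rot: [0.726, -0.688, 0.005, -0.012]
contact_force: [-0.0, -0.5, 0.3]
gripper_width: -0.1
```

Emit:
play_rows(offset=[[0,-1,-3],[0,0,-3],[0,0,-3],[0,0,-2],[0,0,0]], turn=[0,0,0,0,0])

```text
clock: 3.6
position: [494.3, 103.9, 66.5]
ee_rot: [0.726, -0.688, 0.005, -0.012]
contact_force: [0.2, -0.3, -0.4]
gripper_width: -0.2
```

Emit:
play_rows(offset=[[0,0,-1.5],[0,0,-1]], turn=[0,0])

```text
clock: 3.8
position: [494.4, 104.0, 63.8]
ee_rot: [0.726, -0.688, 0.005, -0.012]
contact_force: [0.6, -0.1, -0.5]
gripper_width: 0.2
```

Emit:
play_rows(offset=[[0,0,-1]], turn=[0])

```text
clock: 3.9
position: [494.5, 104.0, 62.8]
ee_rot: [0.726, -0.688, 0.005, -0.012]
contact_force: [-0.2, -0.0, 0.1]
gripper_width: 0.0
```

Emit:
play_rows(offset=[[0,0,-0.7]], turn=[0])

```text
clock: 4.0
position: [494.5, 104.1, 62.1]
ee_rot: [0.726, -0.688, 0.005, -0.012]
contact_force: [-1.6, -0.7, 2.9]
gripper_width: 0.2
```

```bash
python3 - <<'E'
from h import *
for i in range(2): eyes.get_image("side"); s=arm.read_state();print(s["clock"],s["position"],s["contact_force"])
E
```

```text
4.05 [494.46554088 104.03915472  62.12041387] [ 0.02964608 -0.57997298  3.20584399]
4.1 [494.47049912 104.04445868  62.24173689] [-2.06141939 -0.04235131  1.81664422]
```

Key 1 gave firm contact of 2–3 N at z=62.1, and it held. That makes it the latched key. Next I'll lift and move to place 2.

Emit:
play_rows(offset=[[0,0,8],[0,0,8],[0,-18,2],[0,-18,0],[0,-10,0],[0,0,0],[0,0,0]], turn=[0,0,0,0,0,0,0])

```text
clock: 4.8
position: [496.2, 57.8, 84.8]
ee_rot: [0.726, -0.687, 0.006, -0.015]
contact_force: [0.2, 0.6, 0.3]
gripper_width: -0.2
```

Emit:
play_rows(offset=[[-1,-6,-5],[-1,-3,-5],[0,0,-4],[0,0,-2],[0,0,0]], turn=[0,0,0,0,0])

```text
clock: 5.3
position: [493.8, 49.2, 66.9]
ee_rot: [0.727, -0.687, 0.006, -0.014]
contact_force: [-0.4, 0.2, 0.2]
gripper_width: 0.2
```

Emit:
play_rows(offset=[[0,0,-1],[0,0,0]], turn=[0,0])

```text
clock: 5.5
position: [493.9, 49.4, 65.8]
ee_rot: [0.727, -0.686, 0.006, -0.014]
contact_force: [-0.7, -1.7, 1.9]
gripper_width: 0.1
```

Emit:
play_rows(offset=[[0,0,-1.5],[0,0,0]], turn=[0,0])

```text
clock: 5.7
position: [494.0, 49.4, 64.7]
ee_rot: [0.727, -0.686, 0.006, -0.014]
contact_force: [-1.8, -0.5, 2.6]
gripper_width: 0.3
```

Emit:
play_rows(offset=[[0,0,8],[0,0,8],[0,-18,2],[0,-18,0],[0,-8,0],[0,0,0],[0,0,0]], turn=[0,0,0,0,0,0,0])

```text
clock: 6.4
position: [495.8, 5.4, 87.0]
ee_rot: [0.727, -0.686, 0.007, -0.017]
contact_force: [0.0, 0.4, 0.4]
gripper_width: -0.3
```

Key 2 made contact at 65.8 and gave under the finger, so it is up. On to place 3.

Emit:
play_rows(offset=[[0,-7,-6],[0,-4,-6],[0,0,-5],[0,0,-2],[0,0,0]], turn=[0,0,0,0,0])

```text
clock: 6.9
position: [495.8, -5.3, 65.9]
ee_rot: [0.728, -0.685, 0.007, -0.017]
contact_force: [-0.9, 0.3, 1.7]
gripper_width: -0.1
```

Emit:
play_rows(offset=[[0,0,-1],[0,0,0]], turn=[0,0])

```text
clock: 7.1
position: [495.8, -5.2, 65.0]
ee_rot: [0.728, -0.685, 0.007, -0.016]
contact_force: [-0.5, -1.2, 1.5]
gripper_width: -0.2
```

Key 3 made contact at 65.9, so it is up too. On to place 4.

Emit:
play_rows(offset=[[0,0,8],[0,0,8],[0,-18,2],[0,-18,0],[0,-10,0],[0,0,0],[0,0,0]], turn=[0,0,0,0,0,0,0])

```text
clock: 7.8
position: [497.3, -51.4, 87.7]
ee_rot: [0.729, -0.685, 0.008, -0.019]
contact_force: [-0.1, 0.3, 0.3]
gripper_width: -0.1
```

Emit:
play_rows(offset=[[0,-6,-6],[0,-4,-6],[0,0,-5],[0,0,-2],[0,0,0]], turn=[0,0,0,0,0])

```text
clock: 8.3
position: [496.9, -61.1, 66.4]
ee_rot: [0.729, -0.684, 0.008, -0.018]
contact_force: [0.5, 0.4, 0.9]
gripper_width: -0.4
```

Emit:
play_rows(offset=[[0,0,-1],[0,0,0]], turn=[0,0])

```text
clock: 8.5
position: [496.9, -61.0, 65.4]
ee_rot: [0.729, -0.684, 0.008, -0.018]
contact_force: [-0.5, -1.2, 2.2]
gripper_width: 0.2
```

Key 4 made contact at about 66, so it is up. That confirms key 1, and I'll go back to it.

Emit:
play_rows(offset=[[0,0,10],[0,0,8],[0,20,4],[0,30,0],[0,35,0],[0,35,0],[0,22,0],[0,10,0],[0,0,0],[0,0,0],[0,0,0]], turn=[0,0,0,0,0,0,0,0,0,0,0])

```text
clock: 9.6
position: [499.3, 96.3, 96.4]
ee_rot: [0.728, -0.685, 0.01, -0.024]
contact_force: [0.6, 0.4, -0.1]
gripper_width: -0.1
```

Emit:
play_rows(offset=[[-4,5,-8],[-1,2,-8],[0,0,-7],[0,0,-4],[0,0,-2],[0,0,0],[0,0,0]], turn=[0,0,0,0,0,0,0])

```text
clock: 10.3
position: [493.0, 100.6, 63.6]
ee_rot: [0.727, -0.686, 0.01, -0.022]
contact_force: [-0.5, -0.1, 0.1]
gripper_width: -0.3
```

Emit:
play_rows(offset=[[0,1,-2],[0,1,-2],[0,0,-2]], turn=[0,0,0])

```text
clock: 10.6
position: [493.4, 102.5, 58.5]
ee_rot: [0.727, -0.686, 0.01, -0.022]
contact_force: [-1.5, -0.1, 4.0]
gripper_width: -0.2
```

Emit:
play_rows(offset=[[0,0,-2]], turn=[0])

```text
clock: 10.7
position: [493.5, 102.4, 57.9]
ee_rot: [0.727, -0.686, 0.011, -0.022]
contact_force: [-7.4, -1.4, 24.3]
gripper_width: -0.1
```

Emit:
play_rows(offset=[[0,0,0.5],[0,0,3],[0,0,8],[0,0,10],[0,0,15],[0,0,25],[0,0,30],[0,0,30],[0,0,20],[0,0,0],[0,0,0]], turn=[0,0,0,0,0,0,0,0,0,0,0])

```text
clock: 11.8
position: [492.7, 103.6, 209.0]
ee_rot: [0.727, -0.686, 0.01, -0.025]
contact_force: [0.9, 0.4, -0.6]
gripper_width: -0.4
```

```bash
python3 - <<'E'
from h import *
for i in range(6): eyes.get_image("side")
P=eyes.camera_params("wrist");im,d=eyes.get_image("wrist")
s=arm.read_state();print(s["clock"],s["position"],s["contact_force"])
for m in silhouettes("wrist","cap_a")[:6]:
        v,u=np.nonzero(m["mask"]&(d>0)); w=world("wrist",u,v,d[v,u],P)
        z=np.percentile(w[:,2],80); w=w[abs(w[:,2]-z)<2]
        print(round(m["score"],2),np.round(m["bbox"]),w.mean(0).round(1))
cv2.imwrite("pics/4.png",im[...,::-1])
E
```

```text
12.15 [492.68724547 103.28503067 208.01504851] [ 0.45837411 -0.49597143 -0.02238878]
0.85 [485. 214.  56.  46.] [496.2 -59.6  65. ]
0.73 [348. 208.  48.  48.] [493.2  49.7  65.1]
0.57 [416. 214.  45.  44.] [494.6  -5.   65.1]
```

View pics/4.png

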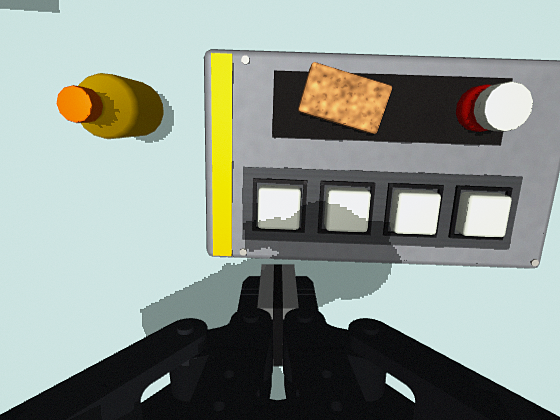

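The sharp picture shows the caps at (279,208), (348,210), (416,213) and (484,214), and the cork block and pot look undisturbed. The network missed cap 1 this time, so I'll read its height straight from the depth image.

```bash
python3 - <<'E'
from h import *
P=eyes.camera_params("wrist");im,d=eyes.get_image("wrist")
for u0,v0 in((279,206),(348,208),(416,210),(484,212)):
    v,u=np.mgrid[v0-12:v0+13,u0-12:u0+13];w=world("wrist",u,v,d[v,u],P);print(np.median(w.reshape(-1,3),0).round(1))
print(arm.read_state()["clock"])
E
```

```text
[494.1 104.3  65.3]
[496.1  49.9  65.2]
[497.8  -3.5  65.2]
[499.5 -56.6  65.2]
12.25
```

All four keys read the same height, 65.2–65.3 mm. Key 1 read 61.3 mm before the press.

```bash
python3 -c "
from bench import arm; print(arm.job_done())"
```

```text
the job is handed in; nothing more can be done
None
```

The latched key was in place 1, at the yellow-striped end. I pressed it down, it sprang up, and I handed the job in at about 12.3 s with no verdict reported.

- **Taps:** I tapped all four keys in order with the shut fingertips. Key 1 was firm at 62.1 mm with 2–3 N. Keys 2, 3 and 4 met the fingers at about 66 mm with about 1.5–2.6 N, and I pushed them down no more than about 1.5 mm.
- **Press:** I pressed key 1 down to about 58 mm and then released it. The wrist force read 24 N at the end of the press, above the stated 6 to 20 N, but the key still released.
- **Last checks:** Depth readings put all four keys at 65.2–65.3 mm, where key 1 had read 61.3 mm before. They sit slightly under the nominal 66 mm, which is within the calibration error.
- **Surroundings:** The arm stood clear at 208 mm. The cork block, pot and bottle looked undisturbed in the last wrist picture. The mug, brush, tin and oak block were outside that view and I did not check them again; the arm did not go near them at low height.
- **Disagreement:** The network missed cap 1 in the final picture, so I took its height directly from the depth image.

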